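Set a fossil dish on its pedestal under the stereo microscope

TASK

Get the fossil ready for viewing under the stereo microscope: swing the metal stage clip that lies across the black stage disc out until it is well clear of the disc, stand the aluminium pedestal in the middle of the disc, then set the glass dish with the fossil on top of the pedestal, level and centred. Reach in under the microscope head at a slant without bumping it, put pedestal and dish down gently rather than letting them drop, keep the dish close to level all the time, and leave the slide tray, dropper bottle and spare eyepiece where they are.

Things in the scene. Friction and masses are not known exactly. Their poses are not given: they have to be found in the camera images.
- scope: Fixed stereo microscope stand. Origin on the desk under the disc's centre and optical axis. Axes near the world's (yaw within 17 deg): pole to +y, eyepieces to -y, open side -x. Base plate x -100..100, y -110..170, 22 mm high; pole radius 14, 428 high (collar 28 to 40 mm up) at y 135. Stage clip screws at x = +55 and -55, y 55; the near (-x) clip is parked outwards and needs nothing.
- scope_head: Head of the microscope, fixed, origin and axes of the stand. Heights over the desk: ring light radius 34 from 235 mm, round body radius 40-47 from 260, prism box 125 x 95 at 348-394, eyepieces from 360 up to -y; arm and focus block 62 wide from the axis to the pole at 257-343, knobs to x +-62 at y 135. No room for a vertical gripper: come in from -x, tilted some 35 to 45 degrees.
- objective (a point): Point at the centre of the underside of the ring light, on the optical axis, 235 mm above the desk.
- disc (a point): Centre of the black stage disc (70 mm across, flush, thin steel rim), on top of the base plate, 22 mm above the desk. z up, axes as the stand.
- clip (a joint): Swing angle (rad) of the far stage clip about its upright screw, limits -0.25 to 1.25, start -0.2 to 0.1. At 0 it points from its screw across the disc's centre. It grows as the clip swings out, counter-clockwise from above (the tip first moves to the stand's +x and -y); beyond 0.6 it is clear of the disc. Light friction, about 0.4 N at the tip; no spring, it stays where it is left.
- clip_tab (a point): Upturned end of that clip: a steel tab 12 to 14 mm wide, 8 mm deep, up to 22 mm above the plate; the point is its middle, 12 mm above the plate, 81 mm from the screw's axis. The rest of the clip is a strip 12 mm wide, 2 mm thick, 2 mm above the plate. To swing it, push the side of the tab.
- clip_screw (a point): Top of the screw of that clip, on its axis of swing, 11 mm above the plate.
- pedestal: Loose plain aluminium cylinder, 56 mm across, 40 mm high, about 0.26 kg, with a flat top (small dark dot in its middle). Stands upright on the desk at the start. Origin at the centre of its underside, z up.
- dish: Loose round glass dish, 50 mm across outside (49 at the foot), 30 mm high, wall 2.5 mm, about 70 g, with a black floor on which a small reddish fossil is fixed (top 14 mm above the foot). Stands on the desk at the start; pedestal and dish may be either way round. Origin at the centre of its underside, z up.
- slide_tray: Bystander: wooden slotted tray with microscope slides, 80 by 200 mm, 31 mm high. Origin at the centre of its underside.
- dropper: Bystander: small amber dropper bottle, 33 mm across, 87 mm high. Origin at the centre of its underside.
- eyepiece: Bystander: spare eyepiece standing on the desk, 37 mm across, 46 mm high. Origin at the centre of its underside.

How it is judged:
On the way, in this order (a step that is already met when the one before it is completed fails the run):
1. the clip is swung clear of the disc (joint beyond 0.6 rad) (value of joint clip above 0.6 rad), for 0.2 s.
2. the pedestal stands upright and released on the plate, within 8 mm of the disc's centre (value of joint clip above 0.6 rad and horizontal distance between pedestal and disc below 0.008 m and z of pedestal in the frame of disc between -0.003 and 0.003 m and angle between pedestal's own z axis and vertical below 0.06 rad and contact force between each of the arm, the fingers and pedestal below 0.2 N and linear speed of pedestal below 0.02 m/s), for 0.2 s.
3. the dish stands level and released on the pedestal, within 6 mm of its centre (horizontal distance between dish and pedestal below 0.006 m and z of dish in the frame of pedestal between 0.037 and 0.043 m and angle between dish's own z axis and vertical below 0.06 rad and contact force between the fingers and dish below 0.2 N and linear speed of dish below 0.02 m/s), for 0.2 s.
At the end, for the whole second after the job is handed in: Clip more than 0.6 rad out; pedestal upright on the plate within 8 mm of the disc's centre; dish level on the pedestal's top within 6 mm of the pedestal's centre; both released and at rest (all of step 2 and all of step 3); the robot touches nothing.
It fails at once if the microscope's head is bumped (more than 4 N) (contact force between scope_head and anything else above 4 N).
It fails at once if the dish is tipped more than 20 degrees (angle between dish's own z axis and vertical above 0.35 rad).
It fails at once if the dish or the pedestal is let fall (faster than 0.4 m/s while not held, about 8 mm of drop) ((linear speed of dish above 0.4 m/s and contact force between each of the fingers, the arm and dish below 0.05 N) or (linear speed of pedestal above 0.4 m/s and contact force between each of the fingers, the arm and pedestal below 0.05 N)).
It fails at once if the slide tray, dropper bottle or spare eyepiece is pushed more than 20 mm or tipped (distance of any of slide_tray, dropper, eyepiece from where it was at the start of the episode above 0.02 m or angle between any of slide_tray, dropper, eyepiece's own z axis and vertical above 0.3 rad).
It also fails if it takes over 72 s, if anything falls off the work surface, if the arm or the gripper's body presses on something with over 40 N, if the wrist force passes 120 N, or if a joint passes its speed limit or range.

ROBOT

A 6-joint arm with a two-finger parallel gripper is mounted at the origin on the work surface. World frame = base frame: x ahead of the robot, y to its left, z up, the work surface at z = 0. Lengths are in m, angles in rad, forces in N, time in s.
With the tool pointing down it reaches from about 0.375 to 0.975 m from the base axis. Payload 3.8 kg.
Tool frame: the origin (TCP) lies at the very end of the fingers, on their centre line; the grasp point (between the pads) lies 19 mm behind it; z points along the fingers, y is the direction in which the jaws open and shut (so a half turn about z gives the same grasp; the last joint's range is limited). The gripper opens to 85 mm and grips with 20 to 120 N. Pads are 22 mm wide; open, the fingers measure 114 mm over their backs; the gripper's body (76 mm by 85 mm) begins 54 mm behind the grasp point. The pads swing forward as they close: fully open they stand 13 mm farther back than shut.
Start: joints at [-1.365, 0.264, 1.604, -0, 1.274, -0.037], TCP at [0.162, -0.655, 0.231] pointing down, gripper open.
Joint ranges: [-2.63, 2.63], [-0.94, 2.18], [0.31, 2.57], [-1.31, 4.45], [0, 2.66], [-2.55, 2.55]. Speed limits (rad/s): [2.57, 2.57, 3.14, 3.14, 3.14, 3.14].

INTERFACE

Orientations are given as a rotation vector (axis times angle).
In Python, from workcell import status, read_camera, camera_info, order gives the robot as it stands.
- The arm moves only by the tool move_arm, never from a script. Its argument "deltas" is a list of rows, each a list of 3 entries, a list of its own where there are three numbers: the turn, a rotation vector about the world's x, y, z as a fraction of full scale, then the shift along the world's x, y, z as a fraction of full scale, then the closure, from -1 (fully open) to 1 (shut), so that 0 is half open. A call has 1 to 20 rows; each row is the pose to reach, as a shift and turn from the pose commanded when the call began; what a row does not reach only later rows make up. Full scale, the value 1, is 0.1 m for a shift and pi/2 rad for a turn. A row lasts 1/8 s, in which the tool goes at most 62.5 mm and 10.7 degrees, less where a joint would pass 70% of its speed; a pose out of reach is approached as far as the arm can. A call with a number of a shift or a turn outside -1 to 1 is refused whole. A call with a gripper value outside its range is refused whole. The fingers move at their own pace and stop on an object; "grip_force" is the grip in N (left out, the last holds). Time passes only in rows, so rows that repeat a pose let the fingers close. It gives the time, the measured TCP pose, the force and the opening at its end, in the units of the state.
- status.read_state(): the state, without advancing time (a new reading comes with each control period).
- read_camera(name): name is "scene" or "top"; returns (picture, depth): 480x640x3 uint8, red, green, blue; 480x640 float32, m along the optical axis (not along the pixel's ray), 0 where there is no reading.
- camera_info(name): a dict with "K" (3x3 intrinsics, pixels), "R" (3x3) and "t" (3): a world point X has camera coordinates R X + t. Camera axes: x right, y down, z forward; pixel columns grow to the right and rows downward; lengths in m; the calibration is good to about 2 mm. A picture is of the moment at which its call begins. camera_info takes no time and is no camera call.
- order.finish_job(): hands the job in, once; it reports no verdict.
The state is a dict: "time": time; "q": joint angles; "joint_vel": joint speeds; "joint_torque": joint torques, N m; "tool_pos": TCP position; "tcp_rot": TCP orientation; "wrist_force": force on the tool from outside, world axes, zero at the start; "torque": the same for the moment, N m; "width": opening from 0.0 (shut) to 1.0 (fully open).
Only numpy, scipy, OpenCV 4.12 (cv2) and the standard library are available. Lean on these libraries where they do the work, as an engineer would, in place of code of your own. Each camera call takes 0.05 s, during which the arm holds its last target. There are 200 camera calls.

## Working session

There is one attempt and no reset: what is moved stays moved. The work goes in short steps, Python scripts to look and compute and a tool call to move; the robot and the scene stay as the last step left them, time stands still between calls to the robot, and variables do not carry over. Pictures are saved under pics/ and viewed, about 8 in all and at most 12, crops included, and the job is handed in when it is done.

Besides the shell and the picture viewer there is one more tool, called after ">>>" by a JSON object that holds its "fn" and its "kwargs". move_arm: Moves the arm, as the interface text tells. Its arguments: {"type":"object","properties":{"deltas":{"type":"array","items":{"type":"array"}},"grip_force":{"type":"number"}},"required":["deltas"]}

```bash
ls; mkdir -p pics; python3 - <<'E'
from workcell import status, read_camera, camera_info
import numpy as np, cv2
print(status.read_state())
for n in("scene","top"):
    im,d=read_camera(n); cv2.imwrite(f"pics/{n}0.png",im[:,:,::-1]); np.save(f"{n}0.npy",d)
    i=camera_info(n); print(n,np.round(i["K"],1).tolist(),np.round(i["R"],4).tolist(),np.round(i["t"],4).tolist(), (-i["R"].T@i["t"]).round(3),(d>0).mean())
E
```

```text
pics
{'time': 0.0, 'q': array([-1.36489426e+00,  2.64771852e-01,  1.60536862e+00,  2.30271360e-05,
        1.27367308e+00, -3.68881647e-02]), 'joint_vel': array([ 0.00050307,  0.00058473,  0.00027107, -0.00114571,  0.00045758,
       -0.00034455]), 'joint_torque': array([ 1.13890944e-04, -5.15105081e+01, -3.67314577e+01,  9.06433661e-05,
        1.28935822e-02, -1.13034130e-05]), 'tool_pos': array([ 0.16214439, -0.65449537,  0.22995231]), 'tcp_rot': array([-3.11627535e+00, -3.80159238e-01,  2.59823410e-04]), 'wrist_force': array([ 0.75131177,  0.07203021, -0.17812642]), 'torque': array([ 0.02005248, -0.02742977, -0.02051359]), 'width': 1.0010246465509418}
scene [[509.2, 0.0, 318.3], [0.0, 509.2, 241.1], [0.0, 0.0, 1.0]] [[0.7968, 0.6041, 0.014], [0.4169, -0.5329, -0.7363], [-0.4373, 0.5926, -0.6765]] [-0.4117, -0.191, 1.459] [ 1.046 -0.718  0.852] 0.9957779947916666
top [[454.8, 0.0, 326.3], [0.0, 454.8, 232.8], [0.0, 0.0, 1.0]] [[-0.0074, -1.0, 0.0035], [-0.9881, 0.0067, -0.1536], [0.1536, -0.0046, -0.9881]] [-0.1433, 0.6246, 1.0729] [ 0.451 -0.143  1.157] 0.9959733072916667
```

View pics/scene0.png

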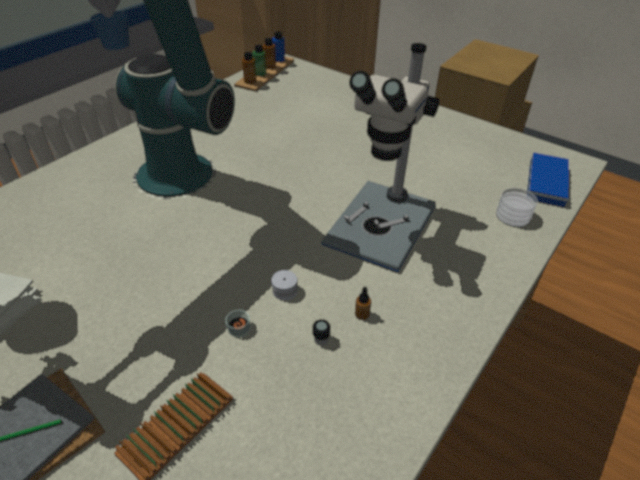

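View pics/top0.png

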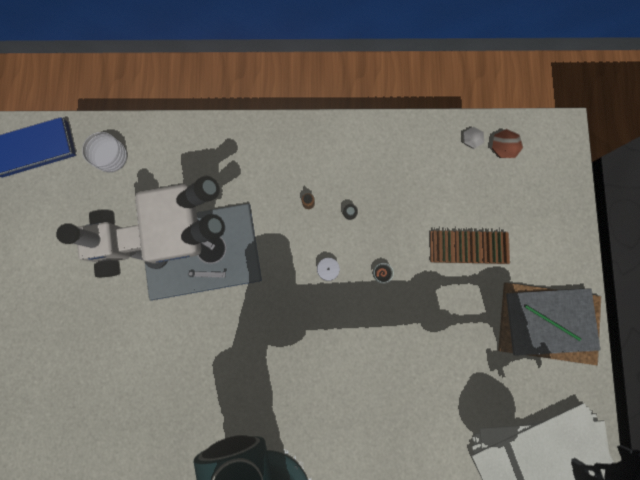

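The scene view shows the pedestal at (285,282), dish (237,320), dropper (363,303), eyepiece (321,331), tray (175,427) and disc (377,226), with the far clip to its right. The top view has the pedestal at (328,268), dish (382,271) and disc (211,247). I'll measure these next and zoom in on the stage.

```bash
cat >h.py <<'E'
import numpy as np, cv2
from workcell import status, read_camera, camera_info
def cloud(n,d):
    i=camera_info(n);K,R,t=(np.array(i[k]) for k in("K","R","t"))
    v,u=np.mgrid[:480,:640]
    c=np.stack([(u-K[0,2])*d/K[0,0],(v-K[1,2])*d/K[1,1],d],-1)
    return (c-t)@R
def ray_z(n,uv,z):
    i=camera_info(n);K,R,t=(np.array(i[k]) for k in("K","R","t"))
    uv=np.atleast_2d(uv).astype(float)
    r=np.c_[uv,np.ones(len(uv))]@np.linalg.inv(K).T@R; o=-R.T@t
    return o+r*((z-o[2])/r[:,2])[:,None]
def proj(n,X):
    i=camera_info(n);K,R,t=(np.array(i[k]) for k in("K","R","t"))
    p=(np.atleast_2d(X)@R.T+t)@K.T; return p[:,:2]/p[:,2:]
E
python3 - <<'E'
from h import *
for n in("scene","top"):
    P=cloud(n,np.load(n+"0.npy"))
    px={"scene":dict(ped=(285,280),dish=(237,320),drop=(363,303),eyep=(321,328),disc=(377,226)),"top":dict(ped=(328,268),dish=(382,271),drop=(308,199),eyep=(350,211),disc=(211,250))}[n]
    for k,(u,v) in px.items():
        print(n,k,P[v,u].round(4),end=' ')
        c=P[v,u]; m=(np.hypot(P[...,0]-c[0],P[...,1]-c[1])<.05)
        if k in("ped","dish","eyep","drop"):
            Q=P[m&(P[...,2]>.012)]; print("top z",np.percentile(Q[:,2],[50,95]).round(4),"bbox mid",((Q.min(0)+Q.max(0))/2).round(4),(Q.max(0)-Q.min(0)).round(3))
        else: print()
    # plate
    m=(np.abs(P[...,2]-.022)<.006)&(P[...,0]>.4)&(P[...,0]<.85)&(P[...,1]<.4)&(P[...,1]>-.05)
    m=cv2.morphologyEx(m.astype(np.uint8),cv2.MORPH_OPEN,np.ones((3,3)))
    _,l,s,_=cv2.connectedComponentsWithStats(m); b=1+s[1:,4].argmax(); Q=P[l==b]
    r=cv2.minAreaRect(Q[:,:2].astype(np.float32)); print("plate",r,Q[:,2].mean(),s[b])
im=cv2.imread("pics/scene0.png")[170:280,310:450]; cv2.imwrite("pics/c1.png",cv2.resize(im,None,fx=5,fy=5,interpolation=cv2.INTER_CUBIC))
E
```

```text
scene ped [ 0.5405 -0.1521  0.0422] top z [0.0391 0.0422] bbox mid [ 0.5376 -0.1512  0.0283] [0.057 0.056 0.032]
scene dish [ 0.5137 -0.2777  0.0085] top z [0.0218 0.0312] bbox mid [ 0.5258 -0.2878  0.0232] [0.053 0.052 0.022]
scene drop [ 0.7143 -0.11    0.0519] top z [0.0467 0.0819] bbox mid [ 0.71   -0.1041  0.05  ] [0.033 0.03  0.076]
scene eyep [ 0.6814 -0.2097  0.045 ] top z [0.0451 0.0486] bbox mid [ 0.6802 -0.2068  0.0312] [0.036 0.039 0.038]
scene disc [0.595  0.136  0.0298] 
plate ((0.586311399936676, 0.1721826046705246), (0.1998419314622879, 0.2853025197982788), 9.489380836486816) 0.0223545697399352 [ 323  182  112   86 5316]
top ped [ 0.5375 -0.1513  0.0398] top z [0.0403 0.0438] bbox mid [ 0.5371 -0.1513  0.0303] [0.056 0.055 0.032]
top dish [ 0.5313 -0.2875  0.0101] top z [0.0203 0.0331] bbox mid [ 0.5263 -0.288   0.0242] [0.047 0.049 0.024]
top drop [ 0.7046 -0.1034  0.0686] top z [0.0492 0.0862] bbox mid [ 0.7094 -0.1021  0.051 ] [0.032 0.031 0.077]
top eyep [ 0.6786 -0.2071  0.0459] top z [0.0463 0.0497] bbox mid [ 0.6795 -0.2073  0.0376] [0.035 0.035 0.03 ]
top disc [0.5863 0.1419 0.021 ] 
plate ((0.5859808325767517, 0.17115256190299988), (0.20021916925907135, 0.28030088543891907), 9.694175720214844) 0.022463614466949555 [ 146  204  115   96 5359]
```

View pics/c1.png

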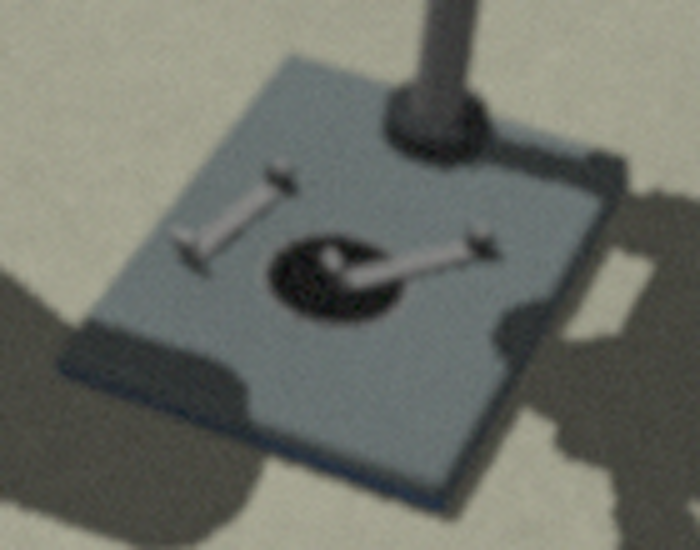

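The crop shows the far clip running from its screw at crop (483,238) to its tab at crop (335,260), which stands almost over the disc's centre at crop (337,279). The near clip is parked to the left.

```bash
python3 - <<'E'
from h import *
def c(u,v):return [u/5+310-.4,v/5+170-.4]
f=lambda u,v,z:ray_z("scene",c(u,v),z)[0].round(4)
print("disc",f(337,279,.022),"tab",f(335,260,.036),f(335,260,.044),"strip",f(350,283,.026),f(450,252,.026),"screw",f(483,238,.033),"ntab",f(190,245,.034))
# disc darkness in both
for n in("scene","top"):
    im=cv2.imread(f"pics/{n}0.png").max(2); P=cloud(n,np.load(n+"0.npy"))
    m=(im<45)&(np.hypot(P[...,0]-.591,P[...,1]-.142)<.05)&(abs(P[...,2]-.022)<.012)
    uv=np.argwhere(m)[:,::-1]; h=cv2.convexHull(uv.astype(np.float32)); e=cv2.fitEllipse(h); print(n,m.sum(),e, ray_z(n,e[0],.022).round(4))
yaw=np.radians(9.6);C=np.array([.5911,.1421]);R=np.array([[np.cos(yaw),-np.sin(yaw)],[np.sin(yaw),np.cos(yaw)]])
S=C+R@[.055,.055];print("S",S)
for th in(-.2,-.1,0,.1,1.0):
    a=-3*np.pi/4+th; T=S+R@(.081*np.array([np.cos(a),np.sin(a)])); print(th,T.round(4),proj("scene",[*T,.034]).round(1))
print(proj("scene",[*S,.033]),proj("scene",[*C,.022]))
E
```

```text
disc [0.5896 0.146  0.022 ] tab [0.5887 0.1431 0.036 ] [0.5932 0.1347 0.044 ] strip [0.5985 0.1433 0.026 ] [0.6255 0.1948 0.026 ] screw [0.6366 0.2068 0.033 ] ntab [0.5242 0.1102 0.034 ]
scene 197 ((376.52392578125, 225.4656982421875), (15.206920623779297, 24.04376792907715), 97.37506103515625) [[0.5888 0.1451 0.022 ]]
top 322 ((211.7393035888672, 249.4783935546875), (20.709442138671875, 25.37065315246582), 47.3886604309082) [[0.5874 0.1398 0.022 ]]
S [0.6361575  0.20550206]
-0.2 [0.5771 0.1501] [[374.1 218.9]]
-0.1 [0.5829 0.1445] [[374.8 221. ]]
0 [0.5892 0.1395] [[375.9 223. ]]
0.1 [0.5961 0.1351] [[377.3 225.1]]
1.0 [0.6664 0.1303] [[401.1 237.9]]
[[405.77973634 217.3929558 ]] [[376.67893981 226.46262088]]
```

>>> {"fn": "move_arm", "kwargs": {"deltas": [[[0, 0, 0], [0.5, 0.5, 0], 1], [[0, 0, 0], [1, 1, 0], 1]]}}

```text
time: 0.35
tool_pos: [0.2509, -0.5658, 0.2303]
tcp_rot: [-3.118, -0.377, -0.0]
wrist_force: [0.5, 0.3, 1.3]
width: 0.6
```

>>> {"fn": "move_arm", "kwargs": {"deltas": [[[0, 0, 0], [0.5, 0.5, 0], 1], [[0, 0, 0], [0.9, 1, 0], 1]]}}

```text
time: 0.6
tool_pos: [0.3356, -0.4726, 0.2308]
tcp_rot: [-3.118, -0.38, -0.0]
wrist_force: [1.2, -0.7, 0.3]
width: 0.142
```

>>> {"fn": "move_arm", "kwargs": {"deltas": [[[0, 0, 0], [0.4, 0.5, 0], 1], [[0, 0, 0], [0.8, 1, 0], 1]]}}

```text
time: 0.85
tool_pos: [0.4134, -0.3748, 0.2309]
tcp_rot: [-3.118, -0.38, 0.0]
wrist_force: [0.6, -0.6, 0.3]
width: -0.0
```

>>> {"fn": "move_arm", "kwargs": {"deltas": [[[0, 0, 0], [0, 0.5, 0], 1], [[0, 0, 0], [0, 1, 0], 1]]}}

```text
time: 1.1
tool_pos: [0.4127, -0.2747, 0.2307]
tcp_rot: [-3.118, -0.381, 0.001]
wrist_force: [1.0, 0.7, -0.9]
width: 0.001
```

>>> {"fn": "move_arm", "kwargs": {"deltas": [[[0, 0, 0], [0.2, 0.5, 0], 1], [[0, 0, 0], [0.4, 1, 0], 1]]}}

```text
time: 1.35
tool_pos: [0.4525, -0.175, 0.231]
tcp_rot: [-3.119, -0.38, -0.0]
wrist_force: [0.8, 0.5, -0.5]
width: 0.002
```

>>> {"fn": "move_arm", "kwargs": {"deltas": [[[0, 0, 0], [0.2, 0.5, 0], 1], [[0, 0, 0], [0.2, 1, 0], 1]]}}

```text
time: 1.6
tool_pos: [0.4733, -0.0749, 0.231]
tcp_rot: [-3.118, -0.381, -0.0]
wrist_force: [0.8, -0.7, -0.2]
width: 0.001
```

>>> {"fn": "move_arm", "kwargs": {"deltas": [[[0.027, -0.108, 0], [0, 0.2, -0.1], 1], [[0.054, -0.216, 0], [0, 0.4, -0.2], 1], [[0.08, -0.324, 0], [0, 0.6, -0.3], 1], [[0.107, -0.431, 0], [0, 0.8, -0.4], 1], [[0.107, -0.431, 0], [0, 0.8, -0.4], 1]]}}

```text
time: 2.22
tool_pos: [0.4651, 0.0056, 0.1821]
tcp_rot: [-2.857, -0.345, -1.017]
wrist_force: [-0.5, 0.0, -0.8]
width: 0.002
```

```bash
python3 - <<'E'
from h import *
from scipy.spatial.transform import Rotation as R
s=status.read_state();print(s["q"].round(3),s["tool_pos"].round(4),R.from_rotvec(s["tcp_rot"]).as_matrix().round(3).tolist())
E
```

```text
[-0.291 -0.521  2.536  0.612  0.607  0.623] [0.4651 0.0056 0.1821] [[0.753, 0.241, 0.613], [0.182, -0.971, 0.158], [0.633, -0.008, -0.774]]
```

>>> {"fn": "move_arm", "kwargs": {"deltas": [[[0, 0, 0], [0.2, 0.35, -0.3], 1], [[0, 0, 0], [0.4, 0.75, -0.6], 1], [[0, 0, 0], [0.4, 0.75, -0.6], 1]]}}

```text
time: 2.6
tool_pos: [0.5147, 0.0817, 0.1311]
tcp_rot: [-2.854, -0.358, -1.032]
wrist_force: [-0.8, 0.3, -0.5]
width: -0.002
```

```bash
python3 - <<'E'
from h import *
from scipy.spatial.transform import Rotation as R
s=status.read_state();print(s["q"].round(3),s["tool_pos"].round(4),R.from_rotvec(s["tcp_rot"]).as_matrix().round(3).tolist())
E
```

```text
[ 0.005 -0.3    2.518  0.576  0.289  0.825] [0.5147 0.0817 0.1311] [[0.745, 0.247, 0.619], [0.19, -0.969, 0.159], [0.639, -0.001, -0.769]]
```

>>> {"fn": "move_arm", "kwargs": {"deltas": [[[0, 0, 0], [0.1, 0.35, -0.2], 1], [[0, 0, 0], [0.25, 0.75, -0.5], 1], [[0, 0, 0], [0.25, 0.75, -0.5], 1]]}}

```text
time: 2.98
tool_pos: [0.5415, 0.1548, 0.0834]
tcp_rot: [-2.854, -0.351, -1.042]
wrist_force: [0.0, 0.2, 0.2]
width: -0.002
```

```bash
cat > st.py <<'E'
from h import *
from scipy.spatial.transform import Rotation as R
s=status.read_state();M=R.from_rotvec(s["tcp_rot"]).as_matrix();z=M[:,2]
print(s["time"],s["q"].round(3),s["tool_pos"].round(4),"az",np.degrees(np.arctan2(z[1],z[0])).round(1),"tilt",np.degrees(np.arccos(-z[2])).round(1),"y",M[:,1].round(3),s["wrist_force"].round(1),"w",round(s["width"],3),"grasp",(s["tool_pos"]-.019*z).round(4))
E
python3 st.py
```

```text
2.975 [ 0.228 -0.097  2.481  0.179  0.06   1.379] [0.5415 0.1548 0.0834] az 14.0 tilt 40.1 y [ 0.242 -0.97   0.   ] [0.  0.2 0.2] w -0.002 grasp [0.5296 0.1518 0.0979]
```

>>> {"fn": "move_arm", "kwargs": {"deltas": [[[0, 0, 0.03], [0, 0, 0], 1], [[0, 0, 0.06], [0, 0, 0], 1], [[0, 0, 0.1], [0, 0, 0], 1], [[0, 0, 0.145], [0, 0, 0], 1], [[0, 0, 0.145], [0, 0, 0], 1], [[0, 0, 0.145], [0, 0, 0], 1]]}}

```text
time: 3.72
tool_pos: [0.5421, 0.1522, 0.0848]
tcp_rot: [-2.733, -0.651, -1.001]
wrist_force: [-0.3, 0.0, -0.1]
width: -0.0
```

```bash
python3 st.py; python3 - <<'E'
import numpy as np
yaw=np.radians(9.6);C=np.array([.590,.142]);R=np.array([[np.cos(yaw),-np.sin(yaw)],[np.sin(yaw),np.cos(yaw)]]);S=C+R@[.055,.055]
for th in np.arange(-.5,.75,.1):
    a=-3*np.pi/4+th;print(round(th,2),(S+R@(.081*np.array([np.cos(a),np.sin(a)]))).round(4))
E
```

```text
3.725 [ 0.076 -0.087  2.469  1.212  0.266  0.065] [0.5421 0.1522 0.0848] az 26.8 tilt 40.2 y [ 0.451 -0.893  0.001] [-0.3  0.  -0.1] w -0.0 grasp [0.5311 0.1467 0.0993]
-0.5 [0.5622 0.17  ]
-0.4 [0.5661 0.1629]
-0.3 [0.5707 0.1562]
-0.2 [0.576 0.15 ]
-0.1 [0.5818 0.1444]
-0.0 [0.5881 0.1394]
0.1 [0.595 0.135]
0.2 [0.6022 0.1314]
0.3 [0.6097 0.1285]
0.4 [0.6176 0.1263]
0.5 [0.6255 0.125 ]
0.6 [0.6336 0.1244]
0.7 [0.6417 0.1247]
```

>>> {"fn": "move_arm", "kwargs": {"deltas": [[[0, 0, 0], [0.1, 0.06, -0.25], 1], [[0, 0, 0], [0.2, 0.12, -0.45], 1], [[0, 0, 0], [0.22, 0.13, -0.52], 1], [[0, 0, 0], [0.22, 0.13, -0.52], 1]]}}

```text
time: 4.22
tool_pos: [0.561, 0.1666, 0.0297]
tcp_rot: [-2.733, -0.654, -0.994]
wrist_force: [0.3, -0.2, -0.5]
width: 0.002
```

```bash
python3 st.py; python3 - <<'E'
from h import *
im,d=read_camera("scene"); a=im[130:280,300:460,::-1]; cv2.imwrite("pics/c2.png",cv2.resize(a,None,fx=5,fy=5,interpolation=cv2.INTER_CUBIC))
E
```

```text
4.225 [ 0.11   0.088  2.446  1.814  0.236 -0.53 ] [0.561  0.1666 0.0297] az 27.0 tilt 40.0 y [ 0.453 -0.891 -0.001] [ 0.3 -0.2 -0.5] w 0.002 grasp [0.5501 0.1611 0.0442]
```

View pics/c2.png

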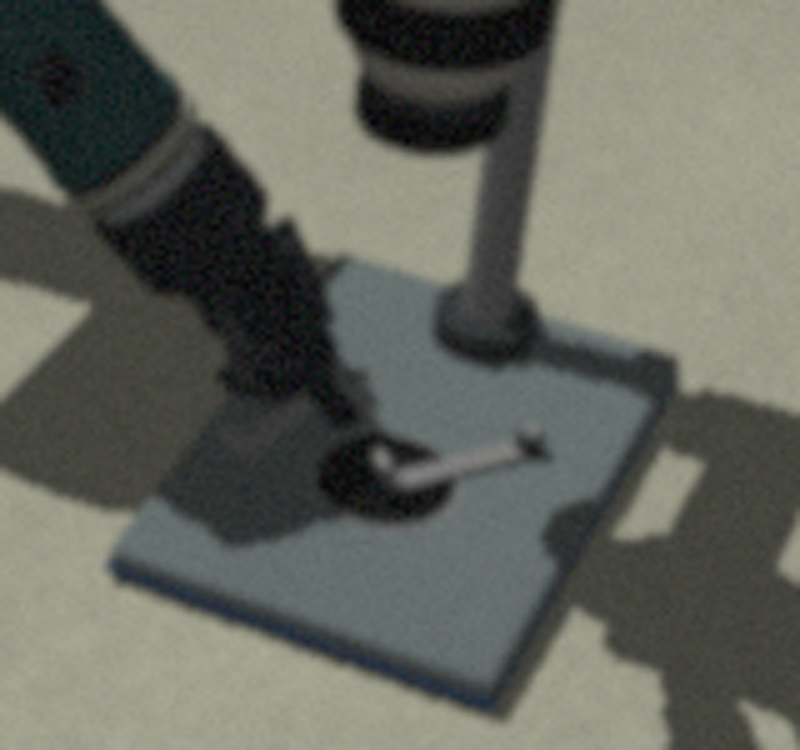

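The finger tip, at crop (355,405), is clear on the far side of the tab at (382,460). Pushing along the arc.

>>> {"fn": "move_arm", "kwargs": {"deltas": [[[0, 0, 0], [0.05, -0.05, 0.02], 1], [[0, 0, 0], [0.1, -0.1, 0.02], 1], [[0, 0, 0], [0.15, -0.16, 0.02], 1], [[0, 0, 0], [0.21, -0.22, 0.02], 1], [[0, 0, 0], [0.27, -0.27, 0.02], 1], [[0, 0, 0], [0.34, -0.32, 0.02], 1], [[0, 0, 0], [0.41, -0.35, 0.02], 1], [[0, 0, 0], [0.49, -0.38, 0.02], 1], [[0, 0, 0], [0.57, -0.4, 0.02], 1], [[0, 0, 0], [0.65, -0.415, 0.02], 1], [[0, 0, 0], [0.72, -0.42, 0.02], 1], [[0, 0, 0], [0.8, -0.42, 0.02], 1], [[0, 0, 0], [0.8, -0.42, 0.02], 1]]}}

```text
time: 5.9
tool_pos: [0.6405, 0.1243, 0.0316]
tcp_rot: [-2.734, -0.655, -0.995]
wrist_force: [0.9, -0.5, -0.3]
width: -0.003
```

```bash
python3 st.py; python3 - <<'E'
from h import *
im,d=read_camera("scene"); a=im[130:280,300:460,::-1]; cv2.imwrite("pics/c3.png",cv2.resize(a,None,fx=5,fy=5,interpolation=cv2.INTER_CUBIC))
E
```

```text
5.9 [-0.004  0.205  2.297  1.576  0.298 -0.38 ] [0.6405 0.1243 0.0316] az 27.0 tilt 40.0 y [ 0.453 -0.891  0.   ] [ 0.9 -0.5 -0.3] w -0.003 grasp [0.6296 0.1187 0.0462]
```

View pics/c3.png

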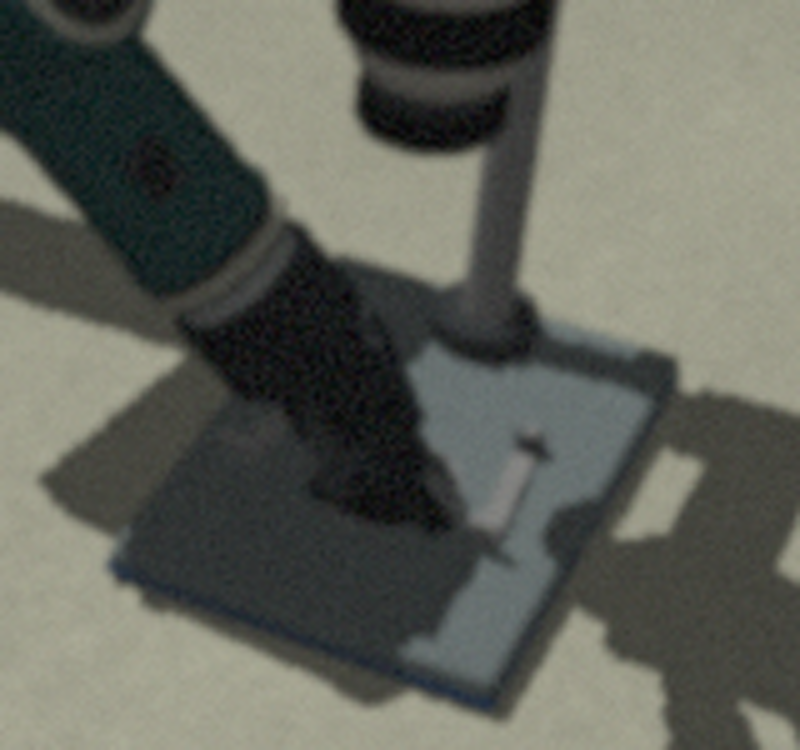

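The clip now lies from its screw at crop (533,440) to its end near (488,528), well outside the disc. I'll back out and go to the pedestal.

>>> {"fn": "move_arm", "kwargs": {"deltas": [[[0, 0, 0], [-0.15, -0.07, 0.2], 1], [[0, 0, 0], [-0.35, -0.17, 0.46], 1], [[0, 0, 0], [-0.57, -0.29, 0.77], 1]]}}

```text
time: 6.32
tool_pos: [0.5812, 0.0953, 0.1081]
tcp_rot: [-2.734, -0.656, -0.991]
wrist_force: [0.2, 0.3, 0.4]
width: 0.001
```

>>> {"fn": "move_arm", "kwargs": {"deltas": [[[0, 0, 0], [-0.25, -0.5, 0], 1], [[0, 0, 0], [-0.5, -1, 0], 1]]}}

```text
time: 6.58
tool_pos: [0.532, -0.005, 0.1095]
tcp_rot: [-2.733, -0.66, -0.997]
wrist_force: [0.6, -1.3, -1.0]
width: 0.001
```

>>> {"fn": "move_arm", "kwargs": {"deltas": [[[0, 0, 0], [-0.25, -0.5, 0], -1], [[0, 0, 0], [-0.5, -1, 0], -1]]}}

```text
time: 6.82
tool_pos: [0.4815, -0.1059, 0.1088]
tcp_rot: [-2.734, -0.657, -0.996]
wrist_force: [1.4, -1.9, -0.3]
width: 0.416
```

>>> {"fn": "move_arm", "kwargs": {"deltas": [[[0, 0, 0], [0, -0.35, -0.1], -1], [[0, 0, 0], [0.07, -0.7, -0.2], -1], [[0, 0, 0], [0.07, -0.7, -0.2], -1], [[0, 0, 0], [0.07, -0.7, -0.2], -1]]}}

```text
time: 7.32
tool_pos: [0.4891, -0.1739, 0.088]
tcp_rot: [-2.733, -0.655, -0.993]
wrist_force: [0.4, 1.8, 0.4]
width: 1.0
```

```bash
python3 st.py; python3 - <<'E'
from h import *
im,d=read_camera("scene"); cv2.imwrite("pics/s4.png",im[:,:,::-1]); P=cloud("scene",d)
# clip: bright pixels on plate
yaw=np.radians(9.6);C=np.array([.590,.142]);R=np.array([[np.cos(yaw),-np.sin(yaw)],[np.sin(yaw),np.cos(yaw)]])
Q=(P[...,:2]-C)@R
m=(np.abs(Q[...,0]-65)<1e9)&(Q[...,0]>.035)&(Q[...,0]<.1)&(abs(Q[...,1]-.0)<.07)&(P[...,2]<.06)&(im.min(2)>130)
p=np.argwhere(m)[:,::-1]; W=ray_z("scene",p,.026)[:,:2]; q=(W-C)@R
print(m.sum(),q.mean(0),q[q[:,1].argmin()],q[q[:,1].argmax()])
v=np.linalg.svd(q-q.mean(0))[2][0]; v=v*np.sign(-v[1]); print("theta",np.arctan2(v[1],v[0])+3*np.pi/4)
E
```

```text
7.325 [-0.822  0.016  2.36   0.991  0.831 -0.443] [ 0.4891 -0.1739  0.088 ] az 27.1 tilt 40.0 y [ 0.454 -0.891 -0.002] [0.4 1.8 0.4] w 1.0 grasp [ 0.4782 -0.1795  0.1025]
16 [0.05703208 0.02471197] [ 0.05805815 -0.00220267] [0.05413451 0.04288765]
theta 0.8739862168315695
```

Clip angle is about 0.87 rad. Going in on the pedestal.

>>> {"fn": "move_arm", "kwargs": {"deltas": [[[0, 0, 0], [0.2, 0.09, -0.25], -1], [[0, 0, 0], [0.4, 0.19, -0.5], -1], [[0, 0, 0], [0.5, 0.24, -0.65], -1], [[0, 0, 0], [0.59, 0.28, -0.755], -1], [[0, 0, 0], [0.59, 0.28, -0.755], -1]]}}

```text
time: 8.0
tool_pos: [0.5482, -0.1445, 0.0123]
tcp_rot: [-2.731, -0.658, -0.992]
wrist_force: [-0.9, 0.1, -0.6]
width: 0.997
```

```bash
python3 st.py; python3 - <<'E'
from h import *
im,d=read_camera("scene"); a=im[210:330,210:370,::-1]; cv2.imwrite("pics/c5.png",cv2.resize(a,None,fx=5,fy=5,interpolation=cv2.INTER_CUBIC))
E
```

```text
8.0 [-0.673  0.225  2.328  1.232  0.67  -0.615] [ 0.5482 -0.1445  0.0123] az 27.3 tilt 39.9 y [ 0.456 -0.89  -0.002] [-0.9  0.1 -0.6] w 0.997 grasp [ 0.5373 -0.1501  0.0269]
```

View pics/c5.png

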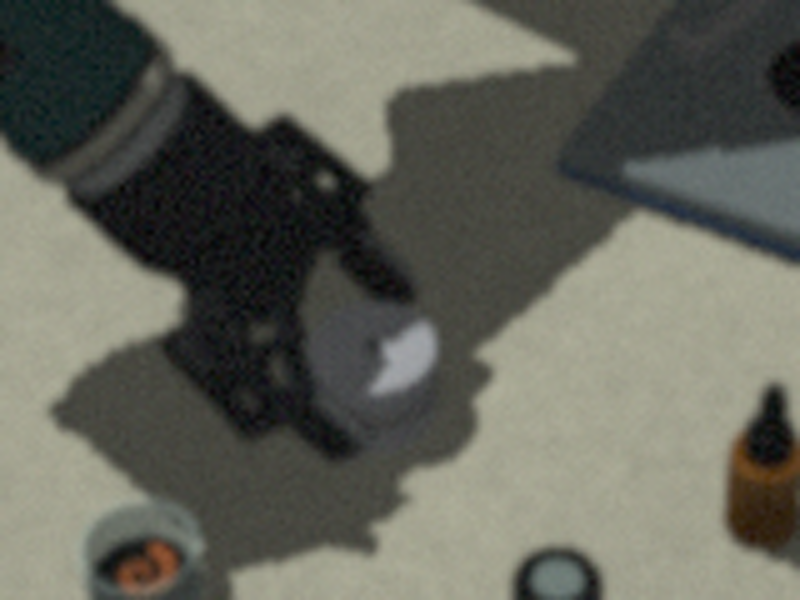

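The fingers straddle the pedestal at crop (375,350). Closing now.

>>> {"fn": "move_arm", "kwargs": {"deltas": [[[0, 0, 0], [0, 0, 0], 1], [[0, 0, 0], [0, 0, 0], 1], [[0, 0, 0], [0, 0, 0], 1], [[0, 0, 0], [0, 0, 0], 1], [[0, 0, 0], [0, 0, 0], 1], [[0, 0, 0], [0, 0, 0], 1]], "grip_force": 50}}

```text
time: 8.8
tool_pos: [0.5487, -0.1465, 0.0139]
tcp_rot: [-2.732, -0.656, -0.996]
wrist_force: [-4.0, 0.4, 5.5]
width: 0.646
```

>>> {"fn": "move_arm", "kwargs": {"deltas": [[[0, 0, 0], [0, 0, 0.1], 1], [[0, 0, 0], [0, 0, 0.3], 1], [[0, 0, 0], [0, 0, 0.5], 1], [[0, 0, 0], [0, 0, 0.5], 1]]}}

```text
time: 9.3
tool_pos: [0.5495, -0.1479, 0.0647]
tcp_rot: [-2.736, -0.657, -0.998]
wrist_force: [0.4, -0.2, -2.5]
width: 0.641
```

```bash
cat >obj.py <<'E'
from h import *
import sys
def top(n,im,d,c,z,r=.035,tol=.006):
    "centre of the top face near c at height z"
    P=cloud(n,d); m=(np.hypot(P[...,0]-c[0],P[...,1]-c[1])<r)&(abs(P[...,2]-z)<tol)
    Q=P[m]; return m.sum(),np.round((Q.min(0)+Q.max(0))/2,4),np.round(Q.max(0)-Q.min(0),4)
E
python3 st.py; python3 - <<'E'
from h import *
im,d=read_camera("scene"); a=im[210:330,210:370,::-1]; cv2.imwrite("pics/c6.png",cv2.resize(a,None,fx=5,fy=5,interpolation=cv2.INTER_CUBIC))
E
```

```text
9.3 [-0.676  0.116  2.313  1.1    0.716 -0.444] [ 0.5495 -0.1479  0.0647] az 26.7 tilt 40.0 y [ 0.453 -0.891  0.004] [ 0.4 -0.2 -2.5] w 0.641 grasp [ 0.5386 -0.1534  0.0792]
```

View pics/c6.png

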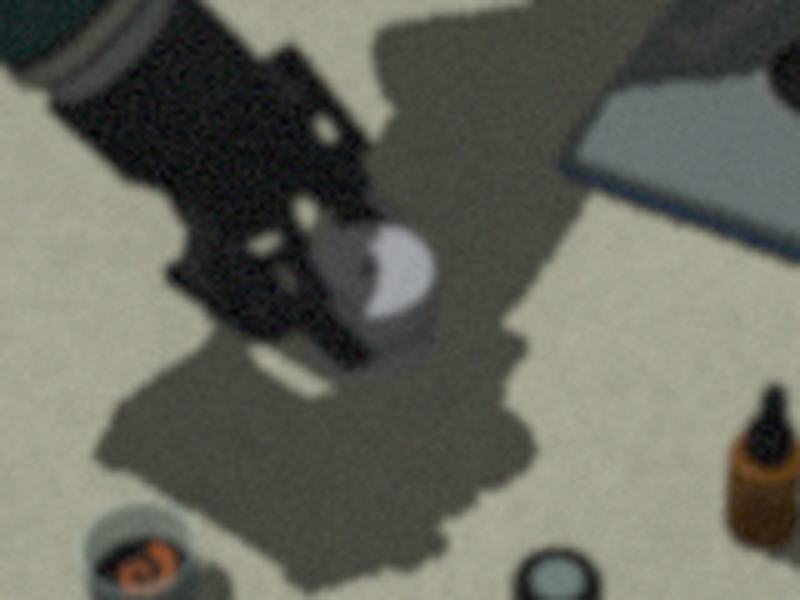

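The pedestal is held and lifted, with its top at crop (373,270). I'll check its tilt and offset from the depth data.

```bash
cat >>obj.py <<'E'
def plane(n,im,d,c,z,r=.022,tol=.008):
    P=cloud(n,d); m=(np.hypot(P[...,0]-c[0],P[...,1]-c[1])<r)&(abs(P[...,2]-z)<tol); Q=P[m]
    a=np.linalg.lstsq(np.c_[Q[:,:2]-c[:2],np.ones(len(Q))],Q[:,2],rcond=None)[0]; return len(Q),a.round(3),(Q[:,2]-np.c_[Q[:,:2]-c[:2],np.ones(len(Q))]@a).std().round(4)
def dot(n,im,c,z,r=.010):
    "darkest spot relative to local median, near c"
    u,v=proj(n,[*c,z])[0]; v0,u0=int(v)-8,int(u)-8; g=im[v0:v0+17,u0:u0+17].mean(2); return g.round(0).astype(int),(u0,v0)
E
python3 - <<'E'
from obj import *
for n in("scene","top"):
    im,d=read_camera(n); np.savez(f"l_{n}",im=im,d=d)
    z=.0933; c=np.array([.538,-.153])
    print(n,top(n,im,d,c,z,.04,.008),plane(n,im,d,c,z))
E
```

```text
scene (np.int64(475), array([ 0.5337, -0.1552,  0.0934]), array([0.0654, 0.0742, 0.0156])) (224, array([ 0.001, -0.007,  0.09 ]), np.float64(0.0014))
top (np.int64(463), array([ 0.5376, -0.1534,  0.093 ]), array([0.0543, 0.0707, 0.0153])) (270, array([0.019, 0.004, 0.089]), np.float64(0.0018))
```

```bash
python3 - <<'E'
from obj import *
print(ray_z("scene",[372/5+210-.4,268/5+210-.4],.0905), ray_z("scene",[375/5+210-.4,350/5+210-.4],.0405))
for n in("scene","top"):
    L=np.load(f"l_{n}.npz"); P=cloud(n,L["d"]); hsv=cv2.cvtColor(L["im"],cv2.COLOR_RGB2HSV)
    # points 8-? mm around top plane, excluding dark gripper
    m=(abs(P[...,2]-.09)<.006)&(np.hypot(P[...,0]-.538,P[...,1]+.153)<.04)&(L["im"].max(2)>60)
    _,l,s,_=cv2.connectedComponentsWithStats(m.astype(np.uint8)); b=1+s[1:,4].argmax(); h=cv2.convexHull(np.argwhere(l==b)[:,::-1].astype(np.float32))
    w=ray_z(n,h[:,0],.0905)[:,:2]; print(n,s[b],[np.round(x,4) for x in cv2.minEnclosingCircle(w.astype(np.float32))])
    g,o=dot(n,L["im"],[.538,-.153],.0905); print(o); print(g)
E
```

```text
[[ 0.53794317 -0.15005426  0.0905    ]] [[ 0.53800429 -0.15055444  0.0405    ]]
scene [272 254  25  24 374] [array([ 0.5452, -0.152 ]), np.float64(0.0344)]
(275, 255)
[[ 64  62  52  54  54  58  61  61  62  59  71  95 115 115 107  93  84]
 [ 67  71  63  63  69  69  69  72  69  76 100 129 147 148 136 131 116]
 [ 69  71  69  74  72  78  72  73  73  86 117 144 160 158 159 154 148]
 [ 72  73  72  75  75  73  73  75  78 100 130 154 163 161 165 162 162]
 [ 67  73  73  75  72  73  73  75  78 108 141 160 162 163 162 164 163]
 [ 70  72  72  73  76  73  71  74  79 102 137 156 162 163 163 163 165]
 [ 71  75  75  75  74  71  71  68  74  88 124 150 161 163 164 162 164]
 [ 74  76  73  76  74  73  73  69  62  77 116 146 163 163 162 163 165]
 [ 75  73  75  75  74  71  70  58  51  68 109 147 160 164 164 164 158]
 [ 69  70  74  75  78  75  71  60  56  69  99 133 156 162 163 165 162]
 [ 67  69  78  73  73  72  69  67  62  67  93 127 156 160 162 163 161]
 [ 61  73  69  75  73  77  73  72  68  77 103 134 157 163 164 163 158]
 [ 49  62  71  73  72  73  75  73  72  84 110 141 162 160 158 161 159]
 [ 38  47 
[... 867 characters left out ...]
161 161 161 160 150 113  78  66  71  78  79  77  79  78  77]
 [161 162 161 160 161 159 143  87  56  54  65  77  79  78  78  78  77]
 [161 161 162 161 160 148 113  77  54  51  66  78  78  78  79  79  78]
 [160 161 160 159 148 114  85  77  71  69  75  79  79  79  80  79  79]
 [161 160 156 147 114  86  79  78  78  78  78  79  79  79  79  78  79]
 [157 148 121 110  86  80  78  79  79  78  80  79  79  79  77  78  78]
 [123 111  87  82  80  78  78  79  79  80  79  79  78  78  78  79  79]
 [ 87  82  78  77  78  79  79  79  79  79  79  79  79  79  80  80  79]
 [ 75  78  79  79  80  79  80  79  79  79  81  80  79  79  79  79  77]
 [ 65  78  80  80  80  81  79  79  79  79  79  79  79  77  79  78  76]]
```

```bash
python3 - <<'E'
from obj import *
for n,p in(("scene",(283.1,263.4)),("top",(328.6,266.4))): print(n,ray_z(n,p,.0905).round(4))
for n in("scene","top"):
    L=np.load(f"l_{n}.npz"); g=L["im"].max(2)
    u,v=proj(n,[.590,.142,.022])[0].astype(int); 
    if n=="scene": cv2.imwrite("pics/c7.png",cv2.resize(L["im"][v-40:v+40,u-50:u+60,::-1],None,fx=7,fy=7,interpolation=cv2.INTER_CUBIC))
    for th in(30,38,46):
        P=cloud(n,L["d"]); m=(g<th)&(np.hypot(P[...,0]-.59,P[...,1]-.142)<.045)&(abs(P[...,2]-.022)<.01)
        _,l,s,_=cv2.connectedComponentsWithStats(m.astype(np.uint8)); b=1+s[1:,4].argmax()
        h=cv2.convexHull(np.argwhere(l==b)[:,::-1].astype(np.float32)); w=ray_z(n,h[:,0],.022)[:,:2].astype(np.float32)
        print(n,th,s[b],[np.round(x,4) for x in cv2.minEnclosingCircle(w)],ray_z(n,cv2.fitEllipse(h)[0],.022).round(4))
E
```

```text
scene [[ 0.5368 -0.1517  0.0905]]
top [[ 0.5374 -0.1523  0.0905]]
scene 30 [364 218  25  15 204] [array([0.5863, 0.1467]), np.float64(0.0305)] [[0.5869 0.1464 0.022 ]]
scene 38 [364 217  25  16 308] [array([0.5866, 0.1481]), np.float64(0.0314)] [[0.5869 0.1472 0.022 ]]
scene 46 [364 216  26  18 346] [array([0.5862, 0.1486]), np.float64(0.0337)] [[0.5865 0.148  0.022 ]]Traceback (most recent call last):
  File "<stdin>", line 9, in <module>
ValueError: attempt to get argmax of an empty sequence
```

View pics/c7.png

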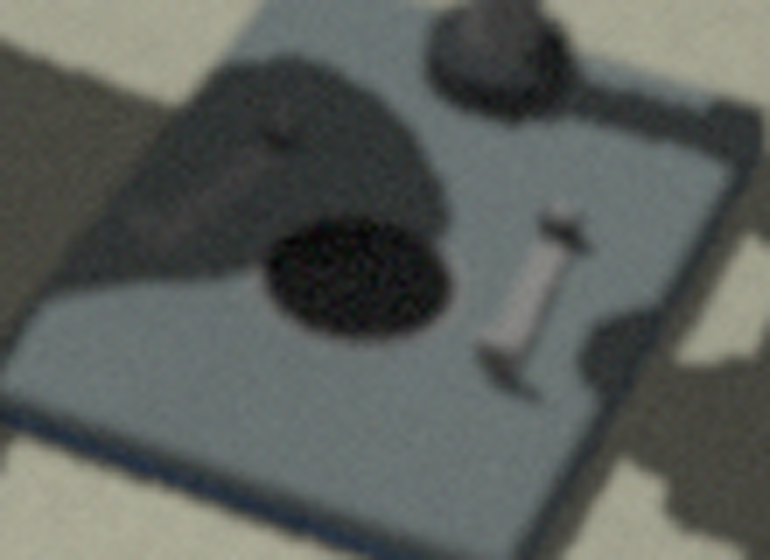

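The disc is fully clear; its centre is at scene (376.7,225.4). Carrying the pedestal over.

>>> {"fn": "move_arm", "kwargs": {"deltas": [[[0, 0, 0], [0.02, 0.2, 0.2], 1], [[0, 0, 0], [0.05, 0.45, 0.25], 1], [[0, 0, 0], [0.1, 0.72, 0.25], 1], [[0, 0, 0], [0.15, 1, 0.25], 1]]}}

```text
time: 9.95
tool_pos: [0.5628, -0.0457, 0.0864]
tcp_rot: [-2.734, -0.654, -0.991]
wrist_force: [1.0, 0.4, -3.1]
width: 0.637
```

>>> {"fn": "move_arm", "kwargs": {"deltas": [[[0, 0, 0], [0.05, 0.28, 0], 1], [[0, 0, 0], [0.1, 0.55, 0], 1], [[0, 0, 0], [0.15, 0.8, 0], 1], [[0, 0, 0], [0.2, 1, 0], 1]]}}

```text
time: 10.45
tool_pos: [0.5823, 0.0547, 0.086]
tcp_rot: [-2.734, -0.655, -0.989]
wrist_force: [-0.4, 0.2, -2.7]
width: 0.637
```

>>> {"fn": "move_arm", "kwargs": {"deltas": [[[0, 0, 0], [0.05, 0.28, 0], 1], [[0, 0, 0], [0.1, 0.55, 0], 1], [[0, 0, 0], [0.15, 0.8, 0], 1], [[0, 0, 0], [0.18, 0.95, 0], 1], [[0, 0, 0], [0.18, 0.95, 0], 1], [[0, 0, 0], [0.18, 0.95, 0], 1]]}}

```text
time: 11.2
tool_pos: [0.6012, 0.1478, 0.0871]
tcp_rot: [-2.735, -0.655, -0.993]
wrist_force: [0.2, -0.5, -3.8]
width: 0.639
```

```bash
python3 st.py; python3 - <<'E'
from obj import *
im,d=read_camera("scene"); np.savez("m_scene",im=im,d=d)
c=np.array([.590,.1435]); print(plane("scene",im,d,c,.11,.022,.012)); 
u,v=proj("scene",[*c,.11])[0].astype(int); print(u,v)
g=im.mean(2)[v-8:v+9,u-8:u+9]; print(g.astype(int))
E
```

```text
11.2 [0.054 0.027 2.351 1.18  0.285 0.079] [0.6012 0.1478 0.0871] az 27.0 tilt 39.9 y [ 0.453 -0.891 -0.   ] [ 0.2 -0.5 -3.8] w 0.639 grasp [0.5904 0.1423 0.1017]
(136, array([-0.024, -0.034,  0.114]), np.float64(0.0013))
379 198
[[ 19  30  38  47  58  58  54  55  59  81 105 118 119 120 119 110  90]
 [ 29  40  49  62  69  64  68  68  74  98 123 143 149 144 138 129 104]
 [ 27  40  57  66  74  70  69  72  77 101 136 153 158 157 154 149 131]
 [ 28  38  50  65  76  75  74  72  82 106 136 155 161 159 159 158 153]
 [ 17  29  45  65  71  72  73  74  75  98 128 147 160 162 160 159 163]
 [ 33  26  31  52  65  70  71  69  72  78 108 136 155 160 160 162 158]
 [ 31  26  28  37  59  73  68  67  59  58  84 120 151 159 161 157 162]
 [ 32  28  31  35  51  65  70  71  66  58  72 111 147 160 158 162 157]
 [ 32  22  26  25  41  54  61  68  67  64  79 112 151 160 159 158 156]
 [ 19  29  22  28  36  48  60  70  70  70  80 114 146 158 163 157 156]
 [ 27  22  25  24  32  45  58  64  69  72  81 111 148 159 158 158 157]
 [ 23  25  13  17  43  46  59  66  66  72  88 119 148 157 157 158 154]
 [ 23  27  23  22  28  48  58  64  63  69  92 128 147 156 154 150 141]
 [ 33  32  20  18  34  32  49  63  63  70  96 126 140 137 132 127 115]
 [ 27  18  30  26  20  26  47  52  60  62  85 110 116 110 100  93  83]
 [ 29  24  14  16  19  17  38  41  57  59  68  77  88  82  79  70  72]
 [ 35  27  16  21  18  28  23  30  46  56  64  67  73  74  69  74  71]]
```

>>> {"fn": "move_arm", "kwargs": {"deltas": [[[0, 0, 0], [0.01, 0, -0.12], 1], [[0, 0, 0], [0.01, 0, -0.25], 1], [[0, 0, 0], [0.01, 0, -0.36], 1], [[0, 0, 0], [0.01, 0, -0.43], 1], [[0, 0, 0], [0.01, 0, -0.47], 1], [[0, 0, 0], [0.01, 0, -0.485], 1], [[0, 0, 0], [0.01, 0, -0.495], 1], [[0, 0, 0], [0.01, 0, -0.495], 1]]}}

```text
time: 12.25
tool_pos: [0.6028, 0.148, 0.0385]
tcp_rot: [-2.734, -0.655, -0.995]
wrist_force: [1.1, 0.6, -2.8]
width: 0.641
```

```bash
python3 st.py; python3 - <<'E'
from obj import *
im,d=read_camera("scene"); c=np.array([.590,.1435]); print(plane("scene",im,d,c,.063,.022,.01)); 
u,v=proj("scene",[.590,.142,.04])[0].astype(int); print(u,v); u0,v0=u-55,v-40
cv2.imwrite("pics/c8.png",cv2.resize(im[v0:v0+80,u0:u0+110,::-1],None,fx=7,fy=7,interpolation=cv2.INTER_CUBIC));print(u0,v0)
E
```

```text
12.25 [ 0.054  0.133  2.367  1.617  0.263 -0.375] [0.6028 0.148  0.0385] az 27.0 tilt 40.0 y [ 0.453 -0.891 -0.   ] [ 1.1  0.6 -2.8] w 0.641 grasp [0.5919 0.1425 0.053 ]
(136, array([-0.013, -0.013,  0.065]), np.float64(0.0019))
376 220
321 180
```

View pics/c8.png

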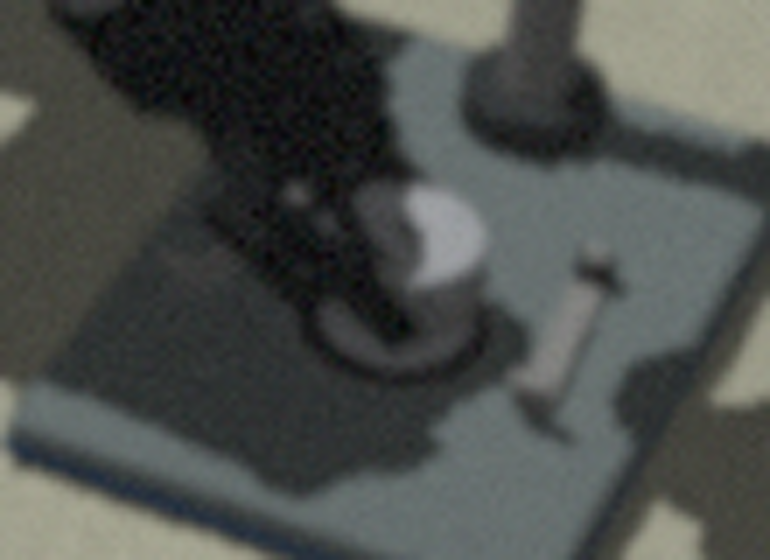

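The pedestal, just above the plate, sits about 1 px right of the disc's centre (base centre at crop (400,320), disc at (393,320)). I'll shift it −2.5 mm in x, touch down and release.

>>> {"fn": "move_arm", "kwargs": {"deltas": [[[0, 0, 0], [-0.025, 0.01, 0], 1], [[0, 0, 0], [-0.025, 0.01, -0.008], 1], [[0, 0, 0], [-0.025, 0.01, -0.015], 1], [[0, 0, 0], [-0.025, 0.01, -0.02], 1], [[0, 0, 0], [-0.025, 0.01, -0.02], 1]]}}

```text
time: 12.92
tool_pos: [0.6001, 0.1493, 0.0362]
tcp_rot: [-2.734, -0.655, -0.994]
wrist_force: [0.6, 0.4, -2.9]
width: 0.637
```

```bash
python3 st.py
```

```text
12.925 [ 0.057  0.134  2.372  1.642  0.262 -0.398] [0.6001 0.1493 0.0362] az 27.0 tilt 40.0 y [ 0.453 -0.891 -0.   ] [ 0.6  0.4 -2.9] w 0.637 grasp [0.5892 0.1438 0.0507]
```

Still carrying its full weight, so I'll lower slowly until it touches.

>>> {"fn": "move_arm", "kwargs": {"deltas": [[[0, 0, 0], [0, 0, -0.005], 1], [[0, 0, 0], [0, 0, -0.01], 1], [[0, 0, 0], [0, 0, -0.01], 1]]}}

```text
time: 13.3
tool_pos: [0.6005, 0.1495, 0.0359]
tcp_rot: [-2.733, -0.655, -0.995]
wrist_force: [-3.9, -0.7, 3.4]
width: 0.642
```

>>> {"fn": "move_arm", "kwargs": {"deltas": [[[0, 0, 0], [0, 0, -0.004], 1], [[0, 0, 0], [0, 0, -0.008], 1], [[0, 0, 0], [0, 0, -0.008], 1]]}}

```text
time: 13.68
tool_pos: [0.6008, 0.1495, 0.0359]
tcp_rot: [-2.732, -0.655, -0.997]
wrist_force: [-9.0, -3.8, 11.0]
width: 0.639
```

>>> {"fn": "move_arm", "kwargs": {"deltas": [[[0, 0, 0], [0, 0, 0.012], 1], [[0, 0, 0], [0, 0, 0.012], 0.2], [[0, 0, 0], [0, 0, 0.012], -0.5], [[0, 0, 0], [0, 0, 0.012], -1], [[0, 0, 0], [0, 0, 0.012], -1], [[0, 0, 0], [0, 0, 0.012], -1], [[0, 0, 0], [0, 0, 0.012], -1]]}}

```text
time: 14.55
tool_pos: [0.6001, 0.1493, 0.0357]
tcp_rot: [-2.734, -0.655, -0.994]
wrist_force: [-1.1, 0.1, 0.5]
width: 0.999
```

>>> {"fn": "move_arm", "kwargs": {"deltas": [[[0, 0, 0], [-0.06, -0.03, 0.08], -1], [[0, 0, 0], [-0.16, -0.08, 0.22], -1], [[0, 0, 0], [-0.3, -0.15, 0.41], -1], [[0, 0, 0], [-0.48, -0.24, 0.65], -1], [[0, 0, 0], [-0.6, -0.3, 0.8], -1]]}}

```text
time: 15.18
tool_pos: [0.5397, 0.119, 0.1167]
tcp_rot: [-2.734, -0.656, -0.995]
wrist_force: [-0.5, 0.4, 0.7]
width: 0.999
```

>>> {"fn": "move_arm", "kwargs": {"deltas": [[[0, 0, 0], [-0.15, -0.5, 0], -1], [[0, 0, 0], [-0.2, -1, 0], -1]]}}

```text
time: 15.42
tool_pos: [0.5193, 0.0194, 0.1164]
tcp_rot: [-2.732, -0.66, -0.996]
wrist_force: [0.9, -0.3, -0.7]
width: 1.001
```

>>> {"fn": "move_arm", "kwargs": {"deltas": [[[0, 0, 0], [0, -0.5, 0], -1], [[0, 0, 0], [0, -1, 0], -1]]}}

```text
time: 15.68
tool_pos: [0.5199, -0.0823, 0.1162]
tcp_rot: [-2.734, -0.656, -0.996]
wrist_force: [0.8, 0.6, -0.2]
width: 1.0
```

```bash
python3 st.py; python3 - <<'E'
from obj import *
im,d=read_camera("scene"); np.savez("n_scene",im=im,d=d); c=np.array([.589,.143]); print(plane("scene",im,d,c,.062,.022,.01),top("scene",im,d,c,.062,.035,.005)); 
u,v=proj("scene",[.590,.142,.04])[0].astype(int); u0,v0=u-55,v-40;print(u0,v0)
cv2.imwrite("pics/c9.png",cv2.resize(im[v0:v0+80,u0:u0+110,::-1],None,fx=7,fy=7,interpolation=cv2.INTER_CUBIC))
im,d=read_camera("top");print(plane("top",im,d,c,.062,.022,.01))
E
```

```text
15.675 [-0.588 -0.103  2.403  0.999  0.729 -0.226] [ 0.5199 -0.0823  0.1162] az 26.9 tilt 40.0 y [ 0.453 -0.891  0.   ] [ 0.8  0.6 -0.2] w 1.0 grasp [ 0.509  -0.0879  0.1308]
(161, array([-0.029,  0.01 ,  0.062]), np.float64(0.0016)) (np.int64(293), array([0.59  , 0.1426, 0.062 ]), array([0.0545, 0.0569, 0.0098]))
321 180
(202, array([-0.005,  0.024,  0.063]), np.float64(0.002))
```

View pics/c9.png

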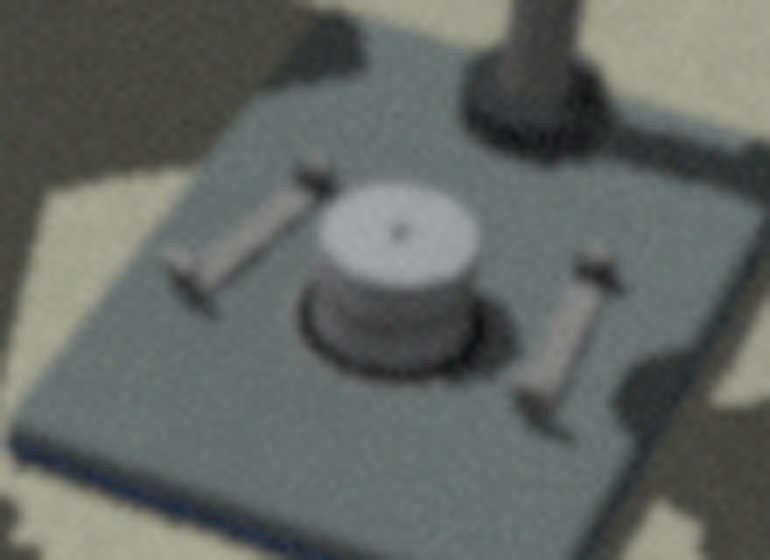

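The pedestal stands nearly centred on the disc: dot at crop (400,232), with an even dark ring around the base. Going for the dish.

>>> {"fn": "move_arm", "kwargs": {"deltas": [[[0, 0, 0], [-0.1, -0.5, 0], -1], [[0, 0, 0], [-0.2, -1, 0], -1]]}}

```text
time: 16.02
tool_pos: [0.4997, -0.1805, 0.1157]
tcp_rot: [-2.732, -0.658, -0.993]
wrist_force: [1.5, -0.3, -0.4]
width: 1.004
```

>>> {"fn": "move_arm", "kwargs": {"deltas": [[[0, 0, 0], [-0.1, -0.5, -0.1], -1], [[0, 0, 0], [-0.17, -1, -0.3], -1]]}}

```text
time: 16.27
tool_pos: [0.4834, -0.2821, 0.0863]
tcp_rot: [-2.734, -0.657, -0.996]
wrist_force: [0.3, -0.2, 0.8]
width: 0.999
```

>>> {"fn": "move_arm", "kwargs": {"deltas": [[[0, 0, 0], [0, -0.25, 0], -1], [[0, 0, 0], [0, -0.25, 0], -1], [[0, 0, 0], [0, -0.25, 0], -1]]}}

```text
time: 16.65
tool_pos: [0.483, -0.3041, 0.0854]
tcp_rot: [-2.732, -0.656, -0.993]
wrist_force: [0.5, 0.3, -0.4]
width: 0.998
```

```bash
python3 st.py; python3 - <<'E'
from obj import *
print("ped dot",ray_z("scene",[377.7,212.7],.062).round(4))
# dish outline from both initial pics: rim ring points
for n in("scene","top"):
    P=cloud(n,np.load(n+"0.npy")); Q=P[(np.hypot(P[...,0]-.526,P[...,1]+.288)<.04)&(P[...,2]>.022)&(P[...,2]<.036)]
    print(n,len(Q),[np.round(x,4) for x in cv2.minEnclosingCircle(Q[:,:2].astype(np.float32))])
E
```

```text
16.65 [-1.01   0.191  2.169  0.907  0.949 -0.525] [ 0.483  -0.3041  0.0854] az 27.2 tilt 40.0 y [ 0.455 -0.891 -0.002] [ 0.5  0.3 -0.4] w 0.998 grasp [ 0.4722 -0.3096  0.1   ]
ped dot [[0.5873 0.1459 0.062 ]]
scene 174 [array([ 0.5254, -0.2875]), np.float64(0.0267)]
top 74 [array([ 0.5268, -0.2884]), np.float64(0.0249)]
```

>>> {"fn": "move_arm", "kwargs": {"deltas": [[[0, 0, 0], [0.19, 0.08, -0.25], -1], [[0, 0, 0], [0.38, 0.16, -0.5], -1], [[0, 0, 0], [0.5, 0.21, -0.65], -1], [[0, 0, 0], [0.57, 0.24, -0.75], -1], [[0, 0, 0], [0.57, 0.24, -0.75], -1]]}}

```text
time: 17.27
tool_pos: [0.5402, -0.2806, 0.0102]
tcp_rot: [-2.732, -0.656, -0.993]
wrist_force: [-0.0, -0.2, -0.7]
width: 1.002
```

```bash
python3 st.py; python3 - <<'E'
from obj import *
im,d=read_camera("scene"); a=im[260:350,170:290,::-1]; cv2.imwrite("pics/c10.png",cv2.resize(a,None,fx=6,fy=6,interpolation=cv2.INTER_CUBIC))
E
```

```text
17.275 [-0.891  0.351  2.153  1.062  0.803 -0.625] [ 0.5402 -0.2806  0.0102] az 27.1 tilt 40.0 y [ 0.455 -0.891 -0.001] [-0.  -0.2 -0.7] w 1.002 grasp [ 0.5293 -0.2862  0.0248]
```

View pics/c10.png

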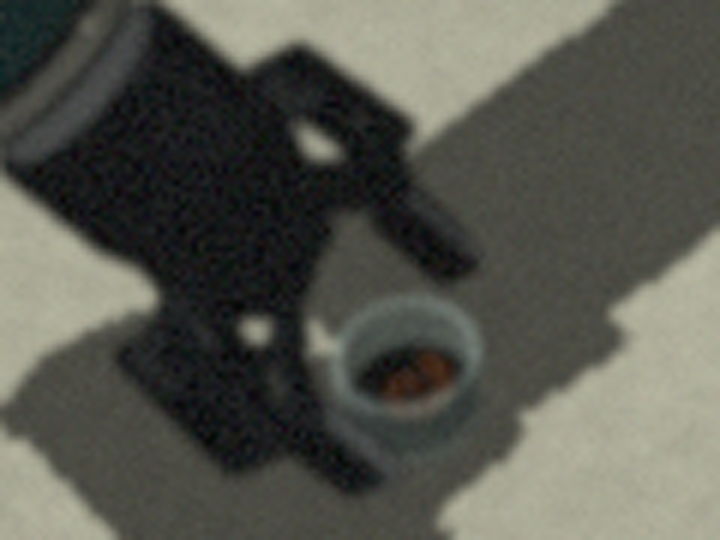

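The dish rim, centred at crop (410,350), is between the fingers, whose tips are at (460,270) and (360,485). Closing gently.

>>> {"fn": "move_arm", "kwargs": {"deltas": [[[0, 0, 0], [0, 0, 0], -0.5], [[0, 0, 0], [0, 0, 0], -0.2], [[0, 0, 0], [0, 0, 0], 0.1], [[0, 0, 0], [0, 0, 0], 1], [[0, 0, 0], [0, 0, 0], 1], [[0, 0, 0], [0, 0, 0], 1], [[0, 0, 0], [0, 0, 0], 1]], "grip_force": 25}}

```text
time: 18.2
tool_pos: [0.5402, -0.2824, 0.0116]
tcp_rot: [-2.734, -0.655, -0.996]
wrist_force: [-5.0, -0.4, 6.8]
width: 0.583
```

>>> {"fn": "move_arm", "kwargs": {"deltas": [[[0, 0, 0], [0, 0, 0.05], 1], [[0, 0, 0], [0, 0, 0.15], 1], [[0, 0, 0], [0, 0, 0.25], 1], [[0, 0, 0], [0, 0, 0.3], 1], [[0, 0, 0], [0, 0, 0.3], 1]]}}

```text
time: 18.82
tool_pos: [0.5405, -0.2821, 0.0415]
tcp_rot: [-2.734, -0.656, -0.995]
wrist_force: [-0.0, -0.7, -0.4]
width: 0.582
```

```bash
python3 st.py; python3 - <<'E'
from obj import *
ims={}
for n in("scene","top"):
    im,d=read_camera(n); np.savez("d_"+n,im=im,d=d)
    P=cloud(n,d); m=(np.hypot(P[...,0]-.527,P[...,1]+.286)<.04)&(P[...,2]>.052)&(P[...,2]<.067)&(im.max(2)>65); Q=P[m]
    print(n,len(Q),[np.round(x,4) for x in cv2.minEnclosingCircle(Q[:,:2].astype(np.float32))],np.percentile(Q[:,2],95))
im=np.load("d_scene.npz")["im"];a=im[250:330,180:290,::-1]; cv2.imwrite("pics/c11.png",cv2.resize(a,None,fx=7,fy=7,interpolation=cv2.INTER_CUBIC))
E
```

```text
18.825 [-0.892  0.295  2.147  1.014  0.834 -0.554] [ 0.5405 -0.2821  0.0415] az 26.9 tilt 40.0 y [ 0.454 -0.891  0.001] [-0.  -0.7 -0.4] w 0.582 grasp [ 0.5296 -0.2876  0.056 ]
scene 147 [array([ 0.5354, -0.2858]), np.float64(0.0336)] 0.06289550836942065
top 73 [array([ 0.5345, -0.2865]), np.float64(0.0315)] 0.063705093479693
```

View pics/c11.png

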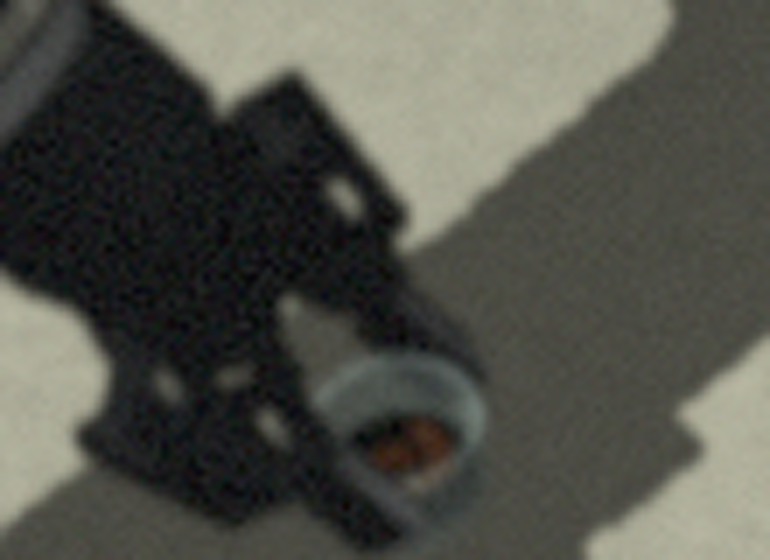

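The dish is gripped and lifted; its rim spans crop x from 318 to 485, centred near (401,410). I'll check level and offset.

```bash
python3 - <<'E'
from obj import *
print(ray_z("scene",[236.9,308.1],.0605).round(4))
for n in("scene","top"):
    for tag,d,c,z in(("before",np.load(n+"0.npy"),[.526,-.288],.0),("held",np.load("d_"+n+".npz")["d"],[.526,-.288],.0305)):
        P=cloud(n,d); c=np.array(c); r=np.hypot(P[...,0]-c[0],P[...,1]-c[1])
        for lab,m in(("floor",(r<.018)&(P[...,2]>z)&(P[...,2]<z+.018)),("rim",(r>.0205)&(r<.026)&(P[...,2]>z+.024)&(P[...,2]<z+.036))):
            Q=P[m]; 
            if len(Q)<8: print(n,tag,lab,len(Q)); continue
            A=np.c_[Q[:,:2]-c,np.ones(len(Q))]; a=np.linalg.lstsq(A,Q[:,2],rcond=None)[0]; print(n,tag,lab,len(Q),a.round(3),(Q[:,2]-A@a).std().round(4))
E
```

```text
[[ 0.5253 -0.283   0.0605]]
scene before floor 109 [ 0.187 -0.002  0.012] 0.0019
scene before rim 146 [ 0.002 -0.011  0.028] 0.0023
scene held floor 96 [0.152 0.043 0.041] 0.0018
scene held rim 96 [0.005 0.033 0.059] 0.0026
top before floor 158 [0.068 0.084 0.011] 0.0024
top before rim 70 [0.023 0.025 0.03 ] 0.0027
top held floor 163 [0.052 0.015 0.04 ] 0.0025
top held rim 56 [ 0.005 -0.004  0.06 ] 0.0023
```

>>> {"fn": "move_arm", "kwargs": {"deltas": [[[0, 0, 0], [0, 0.1, 0.2], 1], [[0, 0, 0], [0, 0.3, 0.4], 1], [[0, 0, 0], [0.03, 0.52, 0.46], 1], [[0, 0, 0], [0.06, 0.76, 0.46], 1], [[0, 0, 0], [0.1, 1, 0.46], 1]]}}

```text
time: 19.55
tool_pos: [0.5497, -0.18, 0.0859]
tcp_rot: [-2.733, -0.655, -0.993]
wrist_force: [0.3, 0.3, -1.5]
width: 0.579
```

>>> {"fn": "move_arm", "kwargs": {"deltas": [[[0, 0, 0], [0.03, 0.25, 0], 1], [[0, 0, 0], [0.06, 0.5, 0], 1], [[0, 0, 0], [0.1, 0.75, 0], 1], [[0, 0, 0], [0.14, 1, 0], 1]]}}

```text
time: 20.05
tool_pos: [0.5634, -0.0799, 0.0857]
tcp_rot: [-2.733, -0.655, -0.992]
wrist_force: [0.4, 0.1, -0.7]
width: 0.584
```

>>> {"fn": "move_arm", "kwargs": {"deltas": [[[0, 0, 0], [0.03, 0.25, 0], 1], [[0, 0, 0], [0.06, 0.5, 0], 1], [[0, 0, 0], [0.1, 0.75, 0], 1], [[0, 0, 0], [0.14, 1, 0], 1]]}}

```text
time: 20.55
tool_pos: [0.5771, 0.02, 0.0856]
tcp_rot: [-2.734, -0.655, -0.992]
wrist_force: [0.2, 0.0, -1.3]
width: 0.581
```

>>> {"fn": "move_arm", "kwargs": {"deltas": [[[0, 0, 0], [0.03, 0.25, 0], 1], [[0, 0, 0], [0.06, 0.5, 0], 1], [[0, 0, 0], [0.1, 0.75, 0], 1], [[0, 0, 0], [0.14, 1, 0], 1]]}}

```text
time: 21.05
tool_pos: [0.5909, 0.1198, 0.0855]
tcp_rot: [-2.734, -0.656, -0.991]
wrist_force: [-0.5, -0.4, -0.8]
width: 0.58
```

>>> {"fn": "move_arm", "kwargs": {"deltas": [[[0, 0, 0], [0.04, 0.15, 0], 1], [[0, 0, 0], [0.08, 0.28, 0], 1], [[0, 0, 0], [0.1, 0.34, 0], 1], [[0, 0, 0], [0.1, 0.34, 0], 1], [[0, 0, 0], [0.1, 0.34, 0], 1]]}}

```text
time: 21.68
tool_pos: [0.602, 0.1519, 0.0865]
tcp_rot: [-2.734, -0.655, -0.994]
wrist_force: [0.4, 0.4, -1.7]
width: 0.579
```

```bash
python3 st.py; python3 - <<'E'
from obj import *
im,d=read_camera("scene"); u0,v0=321,170
print(proj("scene",[[.5877,.1455,.062],[.5877,.1455,.105]]).round(1))
cv2.imwrite("pics/c12.png",cv2.resize(im[v0:v0+80,u0:u0+110,::-1],None,fx=7,fy=7,interpolation=cv2.INTER_CUBIC))
E
```

```text
21.675 [0.064 0.03  2.349 1.187 0.278 0.079] [0.602  0.1519 0.0865] az 27.0 tilt 40.0 y [ 0.453 -0.892 -0.   ] [ 0.4  0.4 -1.7] w 0.579 grasp [0.5911 0.1464 0.1011]
[[377.7 212.8]
 [379.4 198.9]]
```

No pictures left, so I'll check numerically: the fossil's red centroid against the dish, then and now.

```bash
cat >red.py <<'E'
from obj import *
def red(im,c,z,n="scene"):
    u,v=proj(n,[*c,z])[0]; i=im.astype(int); m=(i[...,0]-i[...,2]>35); V,U=np.nonzero(m); k=np.hypot(U-u,V-v)<11
    w=(i[...,0]-i[...,2])[V[k],U[k]]; return k.sum(),ray_z(n,[np.average(U[k],weights=w),np.average(V[k],weights=w)],z)[0,:2].round(4)
E
python3 - <<'E'
from red import *
im0=cv2.imread("pics/scene0.png")[:,:,::-1]
print("start",red(im0,[.526,-.288],.011)); print("held",red(np.load("d_scene.npz")["im"],[.526,-.288],.041))
im,d=read_camera("scene"); print("now",red(im,[.588,.1455],.086))
E
```

```text
start (np.int64(82), array([ 0.5253, -0.2812]))
held (np.int64(11), array([ 0.525 , -0.2804]))Traceback (most recent call last):
  File "<stdin>", line 4, in <module>
  File "red.py", line 4, in red
    w=(i[...,0]-i[...,2])[V[k],U[k]]; return k.sum(),ray_z(n,[np.average(U[k],weights=w),np.average(V[k],weights=w)],z)[0,:2].round(4)
                                                              ~~~~~~~~~~^^^^^^^^^^^^^^^^
    raise ZeroDivisionError(
        "Weights sum to zero, can't be normalized")
ZeroDivisionError: Weights sum to zero, can't be normalized
```

>>> {"fn": "move_arm", "kwargs": {"deltas": [[[0, 0, 0], [0, 0, -0.04], 1], [[0, 0, 0], [0, 0, -0.08], 1], [[0, 0, 0], [0, 0, -0.1], 1], [[0, 0, 0], [0, 0, -0.11], 1], [[0, 0, 0], [0, 0, -0.11], 1], [[0, 0, 0], [0, 0, -0.11], 1]]}}

```text
time: 22.52
tool_pos: [0.6022, 0.1524, 0.0758]
tcp_rot: [-2.734, -0.655, -0.994]
wrist_force: [-0.0, 0.7, -1.0]
width: 0.579
```

```bash
sed -i 's/>35/>T/; s/def red(im,c,z,n="scene")/def red(im,c,z,n="scene",T=35)/' red.py; python3 - <<'E'
from red import *
L=np.load("d_scene.npz")["im"]; im,d=read_camera("scene"); im2,_=read_camera("scene")
im0=cv2.imread("pics/scene0.png")[:,:,::-1]
for T in(15,22,28):
    print(T,red(im0,[.526,-.285],.011,T=T),red(L,[.526,-.285],.041,T=T),red(im,[.588,.148],.0755,T=T))
P=cloud("scene",d); c=np.array([.588,.1455]); r=np.hypot(*(P[...,:2]-c).transpose(2,0,1)); m=(r<.04)&(P[...,2]>.085)&(P[...,2]<.101)&(im.max(2)>60); print(m.sum(),cv2.minEnclosingCircle(P[m][:,:2].astype(np.float32)))
E
```

```text
15 (np.int64(116), array([ 0.5253, -0.2819])) (np.int64(59), array([ 0.5264, -0.2806])) (np.int64(3), array([0.5936, 0.1594]))Traceback (most recent call last):
  File "<stdin>", line 5, in <module>
  File "red.py", line 4, in red
    w=(i[...,0]-i[...,2])[V[k],U[k]]; return k.sum(),ray_z(n,[np.average(U[k],weights=w),np.average(V[k],weights=w)],z)[0,:2].round(4)
                                                              ~~~~~~~~~~^^^^^^^^^^^^^^^^
    raise ZeroDivisionError(
        "Weights sum to zero, can't be normalized")
ZeroDivisionError: Weights sum to zero, can't be normalized
```

>>> {"fn": "move_arm", "kwargs": {"deltas": [[[0, 0, 0], [0, 0, -0.005], 1], [[0, 0, 0], [0, 0, -0.01], 1], [[0, 0, 0], [0, 0, -0.015], 1], [[0, 0, 0], [0, 0, -0.018], 1], [[0, 0, 0], [0, 0, -0.018], 1]]}}

```text
time: 23.25
tool_pos: [0.6021, 0.1523, 0.0738]
tcp_rot: [-2.734, -0.655, -0.994]
wrist_force: [-0.1, -0.1, -1.3]
width: 0.581
```

>>> {"fn": "move_arm", "kwargs": {"deltas": [[[0, 0, 0], [0, 0, -0.003], 1], [[0, 0, 0], [0, 0, -0.006], 1], [[0, 0, 0], [0, 0, -0.006], 1]]}}

```text
time: 23.62
tool_pos: [0.6024, 0.1524, 0.0737]
tcp_rot: [-2.733, -0.655, -0.995]
wrist_force: [-1.3, 0.7, 2.5]
width: 0.579
```

>>> {"fn": "move_arm", "kwargs": {"deltas": [[[0, 0, 0], [0, 0, 0.003], 1], [[0, 0, 0], [0, 0, 0.003], 0], [[0, 0, 0], [0, 0, 0.003], -0.2], [[0, 0, 0], [0, 0, 0.003], -0.3], [[0, 0, 0], [0, 0, 0.003], -0.5], [[0, 0, 0], [0, 0, 0.003], -1], [[0, 0, 0], [0, 0, 0.003], -1], [[0, 0, 0], [0, 0, 0.003], -1], [[0, 0, 0], [0, 0, 0.003], -1]]}}

```text
time: 24.75
tool_pos: [0.6021, 0.1523, 0.0736]
tcp_rot: [-2.734, -0.655, -0.994]
wrist_force: [-0.3, 0.3, 0.3]
width: 1.003
```

```bash
python3 st.py
```

```text
24.75 [ 0.064  0.057  2.355  1.297  0.267 -0.035] [0.6021 0.1523 0.0736] az 27.0 tilt 40.0 y [ 0.453 -0.891 -0.   ] [-0.3  0.3  0.3] w 1.003 grasp [0.5912 0.1468 0.0882]
```

>>> {"fn": "move_arm", "kwargs": {"deltas": [[[0, 0, 0], [-0.06, -0.03, 0.08], -1], [[0, 0, 0], [-0.16, -0.08, 0.2], -1], [[0, 0, 0], [-0.3, -0.15, 0.36], -1], [[0, 0, 0], [-0.5, -0.25, 0.55], -1], [[0, 0, 0], [-0.6, -0.31, 0.65], -1]]}}

```text
time: 25.38
tool_pos: [0.5415, 0.121, 0.1394]
tcp_rot: [-2.734, -0.656, -0.995]
wrist_force: [0.3, 0.3, -0.5]
width: 0.997
```

>>> {"fn": "move_arm", "kwargs": {"deltas": [[[0, 0, 0], [0, -0.5, 0], -1], [[0, 0, 0], [0, -1, 0], -1]]}}

```text
time: 25.62
tool_pos: [0.542, 0.021, 0.1395]
tcp_rot: [-2.732, -0.659, -0.996]
wrist_force: [0.3, 0.3, -0.4]
width: 1.0
```

>>> {"fn": "move_arm", "kwargs": {"deltas": [[[0, 0, 0], [0, -0.5, 0], -1], [[0, 0, 0], [0, -1, 0], -1]]}}

```text
time: 25.88
tool_pos: [0.5419, -0.0804, 0.139]
tcp_rot: [-2.734, -0.656, -0.995]
wrist_force: [1.2, 0.3, 0.3]
width: 0.998
```

```bash
python3 st.py; python3 - <<'E'
from red import *
im,d=read_camera("scene"); P=cloud("scene",d)
print("fossil",red(im,[.588,.150],.073,T=25),"expected dish+(-.0007,.0066)")
c=np.array([.588,.1455]); r=np.hypot(*(P[...,:2]-c).transpose(2,0,1))
n=np.load("n_scene.npz")
# change mask vs. picture with empty pedestal = dish silhouette
df=cv2.GaussianBlur(np.abs(im.astype(np.float32)-n["im"]).max(2),(3,3),0); 
for T in(20,30):
    m=((df>T)&(r<.07)).astype(np.uint8); _,l,s,ce=cv2.connectedComponentsWithStats(m); b=1+s[1:,4].argmax(); print("sil",s[b],ce[b].round(1))
for D in(0,.001):
  print("pred rim/foot centres px",proj("scene",[[.5878,.1458,.062],[.5878,.1458,.092]]).round(1))
a=np.linspace(0,6.28,90);ring=np.r_[np.c_[.5878+.0245*np.cos(a),.1458+.0245*np.sin(a),a*0+.062],np.c_[.5878+.025*np.cos(a),.1458+.025*np.sin(a),a*0+.092]]
p=proj("scene",ring);print("pred bbox",p.min(0).round(1),(p.max(0)-p.min(0)).round(1))
m=(r<.035)&(P[...,2]>.086)&(P[...,2]<.099);Q=P[m];print("rim",len(Q),[np.round(x,4) for x in cv2.minEnclosingCircle(Q[:,:2].astype(np.float32))],plane("scene",im,d,c,.092,.03,.006))
i2,d2=read_camera("top");P=cloud("top",d2);r=np.hypot(*(P[...,:2]-c).transpose(2,0,1));Q=P[(r<.045)&(P[...,2]>.05)&(P[...,2]<.1)];print("top cam",len(Q))
for nm,cc,z in(("drop",[.7097,-.103],.02),("eyep",[.680,-.207],.02)):
    P=cloud("scene",d);Q=P[(np.hypot(P[...,0]-cc[0],P[...,1]-cc[1])<.05)&(P[...,2]>.012)];print(nm,((Q.min(0)+Q.max(0))/2).round(4))
E
```

```text
25.875 [-0.552 -0.105  2.352  0.956  0.736 -0.136] [ 0.5419 -0.0804  0.139 ] az 26.9 tilt 40.0 y [ 0.453 -0.891  0.   ] [1.2 0.3 0.3] w 0.998 grasp [ 0.531  -0.0859  0.1536]
fossil (np.int64(37), array([0.5872, 0.1561])) expected dish+(-.0007,.0066)
sil [369 201  21  20 307] [378.9 211.1]
sil [369 203  21  18 279] [379.1 211.5]
pred rim/foot centres px [[377.8 212.8]
 [379.  203.1]]
pred rim/foot centres px [[377.8 212.8]
 [379.  203.1]]
pred bbox [367.8 196.8] [21.6 22.5]
rim 114 [array([0.589 , 0.1447]), np.float64(0.028)] (114, array([-0.01 ,  0.009,  0.09 ]), np.float64(0.0024))
top cam 307
drop [ 0.7097 -0.1039  0.0502]
eyep [ 0.6793 -0.2068  0.0312]
```

>>> {"fn": "move_arm", "kwargs": {"deltas": [[[0, 0, 0], [0, -0.5, 0.3], -1], [[0, 0, 0], [0, -1, 0.6], -1]]}}

```text
time: 26.22
tool_pos: [0.5414, -0.1783, 0.1985]
tcp_rot: [-2.732, -0.656, -0.991]
wrist_force: [0.9, -0.5, 0.3]
width: 0.999
```

>>> {"fn": "move_arm", "kwargs": {"deltas": [[[0, 0, 0], [0, -0.5, 0.2], -1], [[0, 0, 0], [0, -1, 0.4], -1]]}}

```text
time: 26.48
tool_pos: [0.5421, -0.2793, 0.2394]
tcp_rot: [-2.733, -0.656, -0.994]
wrist_force: [1.3, -0.0, 0.6]
width: 1.002
```

```bash
python3 - <<'E'
from red import *
im0=cv2.imread("pics/scene0.png")[:,:,::-1]; I=[read_camera("scene") for _ in range(4)]
im=np.mean([i[0] for i in I],0).astype(np.uint8); d=np.median([i[1] for i in I],0); P=cloud("scene",d)
for T in(15,25,35): print(T,red(im0,[.526,-.283],.011,T=T),red(im,[.588,.149],.073,T=T))
g=lambda x:np.abs(cv2.Sobel(x.astype(np.float32).mean(2),-1,1,0))
for nm,D,c,z in(("start",np.load("scene0.npy"),[.526,-.288],.03),("now",d,[.588,.1455],.092)):
    Q=cloud("scene",D); r=np.hypot(Q[...,0]-c[0],Q[...,1]-c[1]); q=Q[(r<.033)&(abs(Q[...,2]-z)<.005)]
    A=np.c_[2*q[:,:2],np.ones(len(q))]; s=np.linalg.lstsq(A,(q[:,:2]**2).sum(1),rcond=None)[0]; print(nm,len(q),"circle",s[:2].round(4),"r",np.sqrt(s[2]+s[:2]@s[:2]).round(4),"median",np.median(q[:,:2],0).round(4))
u,v=350,0
# pixel row through dish in red minus blue
print((im.astype(int)[...,0]-im.astype(int)[...,2])[200:222,366:394])
E
```

```text
15 (np.int64(116), array([ 0.5253, -0.2819])) (np.int64(59), array([0.5879, 0.1551]))
25 (np.int64(95), array([ 0.5254, -0.2818])) (np.int64(40), array([0.5871, 0.1565]))
35 (np.int64(82), array([ 0.5253, -0.2812])) (np.int64(27), array([0.5873, 0.1578]))
start 137 circle [ 0.5267 -0.2872] r 0.0236 median [ 0.5297 -0.2869]
now 103 circle [0.5896 0.1455] r 0.0234 median [0.5898 0.1441]
[[ -2  -3  -2  -5  -5  -6  -4  -5  -5  -3  -7  -5  -6  -5  -4  -7  -7  -6
   -7  -8  -7 -11  -8  -7  -7  -5  -1  -4]
 [ -3  -5  -5  -4  -8  -4  -5  -5  -5  -5  -4  -5  -6  -7  -6  -6  -4  -8
   -8 -10  -8  -8 -10 -10  -8  -6  -7  -2]
 [  1  -2  -3  -8  -7  -7  -6  -7  -6  -5  -6  -5  -4  -4  -3  -6  -7  -7
   -7  -8  -8  -9 -11 -10  -9  -7  -5  -6]
 [  0  -1  -5  -8  -8  -5  -6  -5  -6  -4  -5  -3  -6  -1   2   1  -2  -7
   -8  -7 -10  -9  -9 -10 -10 -10 -10  -8]
 [  1  -1  -5  -7  -6  -7  -5  -5  -4  -2  -5  -1   2  13  28  29  16   0
   -6  -8  -8  -9 -10 -10 -10 -10 -11  -7]
 [ -2  -2  -4  -4  -7  -7  -3  -3  -3   0   3   3  14  37  59  65  51  23
    2  -7  -8  -8 -12 -10 -10  -9 -11 -10]
 [  0  -4 
[... 1162 characters left out ...]
 -2  -5  -5  -4  -5  -6  -7  -6  -4  -5  -3  -3  -6  -4  -6  -4  -4  -6
   -4  -4  -3  -3  -4  -8  -9  -9  -8  -9]
 [ -2  -5  -5  -5  -6  -6  -6  -6  -6  -7  -5  -4  -5  -2  -4  -4  -4  -4
   -3  -4  -6  -2  -5  -7  -8  -9  -9  -9]
 [ -2  -4  -4  -4  -4  -5  -6  -5  -4  -6  -5  -5  -3  -4  -4  -5  -3  -3
   -3  -4  -2  -4  -4  -8  -9  -9 -10  -8]
 [ -1  -4  -2  -3  -4  -5  -4  -5  -5  -5  -6  -4  -4  -5  -5  -3  -4  -3
   -4  -4  -4  -1  -5  -7  -9 -11  -9  -9]
 [  0  -1  -1  -4  -4  -5  -3  -4  -5  -4  -4  -4  -4  -3  -3  -4  -4  -2
   -1  -2  -3  -2  -4  -6 -10  -7 -11 -10]
 [  0  -1  -2  -2  -3  -3  -2  -3  -2  -3  -3  -3  -4  -4  -2  -4  -2  -4
   -2  -1  -4  -3  -2  -5  -7  -7  -8 -10]]
```

The rim circle puts the dish within about 2 mm of the pedestal's centre, level to about 0.01 rad, and the bystanders read the same as before. Handing in.

```bash
python3 -c "
from workcell import order; print(order.finish_job())"; python3 st.py
```

```text
the job is handed in; nothing more can be done
None
the job is handed in; nothing more can be done
```

The fossil is set up under the microscope and the job was handed in at about 26.7 s. I got no verdict back. I swung the far clip out, stood the pedestal on the disc, and set the dish on top of it, holding the gripper at a 40° slant throughout.

**What my last checks showed:**
- **Clip:** about 0.87 rad out (needs more than 0.6). I measured this before placing the pedestal and did not repeat it, but the clip looked unmoved in a later picture.
- **Pedestal:** about 2 mm or less from the disc's centre, with its top at z = 62 mm.
- **Dish:** about 1–2 mm from the pedestal's centre, with the rim level to about 0.01 rad.
- **Contact:** both landings were gentle, with forces on the wrist no higher than about 15 N. The gripper was open and well clear when I handed in.
- **Bystanders:** the dropper bottle and spare eyepiece had not moved. I did not measure the slide tray, but the arm never came near it.

**Disagreements and gaps:**
- The camera estimates of the disc's centre differed by 3–4 mm, depending on whether I used the plate's edges or the disc's image. I centred the pedestal on the disc's rim as seen in the scene picture.
- The fossil's colour centre first suggested the dish was about 4 mm off. That was uneven lighting on the fossil; its full outline and the rim circle agree with 1–2 mm.
- I used up the picture limit just before setting the dish down, so its final position was checked from numbers only.

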